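Show the round-topped tile sample to the webcam

ROBOT

A 6-joint arm with a two-finger parallel gripper is mounted at the origin on the work surface. World frame = base frame: x ahead of the robot, y to its left, z up, the work surface at z = 0. Lengths are in mm, angles in rad, forces in N, time in s.
With the tool pointing down it reaches from about 275 to 1000 mm from the base axis. Payload 8.4 kg.
Tool frame: the origin (TCP) lies midway between the tips of the shut fingers; the grasp point (between the pads) lies 19 mm behind it; z points along the fingers, y is the line along which they close (so a half turn about z gives the same grasp; the last joint's range is limited). The gripper opens to 85 mm and grips with 20 to 120 N. Pads are 22 mm wide; open, the fingers measure 114 mm over their backs; the gripper's body (76 mm by 85 mm) begins 54 mm behind the grasp point. The pads swing forward as they close: fully open they stand 13 mm farther back than shut.
Start: joints at [1.278, 0.353, 1.633, -0, 1.155, -0.002], TCP at [179.198, 598.762, 231.281] pointing down, gripper open.
Joint ranges: [-2.63, 2.63], [-0.92, 2.1], [0.06, 2.66], [-1.3, 4.44], [0, 2.69], [-3.02, 3.02]. Speed limits (rad/s): [2.22, 2.22, 2.79, 3.14, 3.14, 3.14].

INTERFACE

Orientations are given as [roll, pitch, yaw] about the fixed x, y, z axes, in that order (R = Rz(yaw) Ry(pitch) Rx(roll)).
In Python, from rig import telemetry, optics, r gives the robot as it stands.
- The arm moves only by the tool play_rows, never from a script. Its arguments are lists of equal length, an entry for each row: "dp": the shift along the tool's x, y, z in units of 40 mm (1.0 is 40 mm), a list of three; "rot": the turn, a rotation vector about the tool's x, y, z in units of 6 degrees (1.0 is 6 degrees), a list of three. In form: {"dp": [[tx, ty, tz], ...], "rot": [[ax, ay, az], ...]}. A call has 1 to 5 rows; each row is the pose to reach, as a shift and turn from the pose commanded when the call began, along the tool's axes at that moment; what a row does not reach only later rows make up. A row lasts 1/12 s, in which the tool goes at most 41.7 mm and 7.16 degrees, less where a joint would pass 70% of its speed; a pose out of reach is approached as far as the arm can. A call with a gripper value outside its range is refused whole. "fingers" is the opening, from 0 (shut) to 1 (fully open), set as the call begins (left out, the last holds). The fingers move at their own pace and stop on an object; "grip_force" is the grip in N (left out, the last holds). Time passes only in rows, so rows that repeat a pose let the fingers close. It gives the time, the measured TCP pose, the force, the opening and the grip force at its end, in the units of the state.
- telemetry.sense(): the state, without advancing time (a new reading comes with each control period).
- optics.grab_frame(name): name is "side" or "top"; returns a dict with "color" (480x640x3 uint8, red, green, blue), "mtx" (3x3 intrinsics, pixels), "R" (3x3) and "t" (3): a world point X has camera coordinates R X + t. Camera axes: x right, y down, z forward; pixel columns grow to the right and rows downward; lengths in mm; the calibration is good to about 2 mm. A picture is of the moment at which its call begins. There is no depth.
- r.sign_off(): hands the job in; it is judged then, once.
The state is a dict: "clock": time; "qpos": joint angles; "qvel": joint speeds; "joint_efforts": joint torques, N m; "eef_pos": TCP position; "tcp_rot": TCP orientation; "contact_force": force on the tool from outside, world axes, zero at the start; "wrist_torque": the same for the moment, N m; "opening": opening from 0.0 (shut) to 1.0 (fully open); "grasp_force": force on a finger pad.
Only numpy, scipy, OpenCV 4.12 (cv2) and the standard library are available. Lean on these libraries where they do the work, as an engineer would, in place of code of your own. Each camera call takes 0.05 s, during which the arm holds its last target. There are 200 camera calls.

TASK

A customer on the video call wants to see the round-topped tile sample: pull the drawer of the small wooden chest open by its handle, take that tile out of its slot, leaving the other two tiles standing in theirs, and hold it up to the webcam without disturbing the webcam or the other things on the table. Hold it upright, with its decorated face squarely towards the lens, centred in front of the lens at the lens's height and about 15 cm from it. Finish while still holding it there, steady; do not put it down or let it go.

Things in the scene. Friction and masses are not known exactly. Their poses are not given: they have to be found in the camera images.
- chest: fixed dark wooden chest with one drawer, 240 (x, depth) x 300 (y, width) x 115 mm (height), on the table; origin at the centre of its underside, x from the drawer's front to the back, z up. The drawer pulls out towards -x; closed, its front face is at x = -120 mm; the chest's top begins at x = -105 mm. The drawer's front panel reaches 103 mm above the table.
- rack_mid (a point): middle of the tile rack in the drawer, at the bottom of the slots, 32 mm above the table; moves with the drawer; axes as the chest's. Drawer closed: at x = -49 mm, y = 0 in the chest's frame. The three tiles stand here on edge in a row, in any order, at y = -78, 0, 78 mm, in an 11 mm slot between two ribs 22 mm higher. The drawer's front panel is 50 mm in front of the tiles' middle.
- chest_drawer0 (a joint): how far the drawer is pulled out, m: 0 closed (start), 0.165 fully out; light slide, about 1 N plus 4 N per m/s; it stays where it is left. At 0.12 the tiles stand clear in front of the chest's top, with room for fingers.
- chest_drawer0_handle (a point): middle of the drawer's handle, a steel bar 11 mm thick and 120 mm long along the chest's y, its axis 35 mm in front of the drawer's face, on posts 51 mm either side of the middle; 77 mm above the table; it moves with the drawer. It can be pinched from above.
- arch_tile: the tile to show: white ceramic, 8 mm thick (x), 50 mm wide (y), 60 mm tall (z), square below, half round on top (radius 25 mm), 45 to 70 g. Origin at the middle of its bottom; its -x side is the decorated face (blue star), +x the plain back. It starts upright and loose in its slot, face towards the drawer's front, its upper 38 mm above the ribs. It can be pinched there across its thickness.
- arch_face (a point): middle of the round-topped tile's decorated face, 30 mm above its bottom edge; axes as the tile's.
- square_tile: another tile sample of the same ceramic and star, 56 x 56 x 8 mm; same frame; stays in its slot
- hex_tile: another tile sample, a hexagon standing on a flat side, 56 mm tall, 65 mm wide at half height, 8 mm thick; same frame; stays in its slot
- lens (a point): middle of the webcam's lens glass; x is the direction in which the webcam looks (level), z up; 170 to 240 mm above the table. The webcam's black head (80 mm wide, 30 mm high) and its post are behind it.
- webcam: fixed stand of the webcam: foot disc 90 mm across and 12 mm high, post 12 mm thick and 262 mm tall; origin at the centre of the foot's underside; x is the direction in which the webcam looks. The lens is 46 mm in front of the post's axis. The head is clamped on the post at a height that varies.
- saucer: white saucer, 116 mm across, 13 mm high, on the table; origin under its centre
- cup: white cup with handle, 68 mm across, 55 mm high, on the saucer; origin under its centre
- paperback: book, 105 x 165 x 22 mm, lying on the chest's top towards its back; origin under its centre
- notebook: notebook, 150 x 105 x 12 mm, lying on the table; origin under its centre
- succulent: terracotta pot, 80 mm across and 62 mm high, with a small plant to 110 mm; origin under its centre

How it is judged (in metres and radians):
On the way, in this order (a step that is already met when the one before it is completed fails the run):
1. the drawer is pulled open (over 60 mm) (value of joint chest_drawer0 above 0.06 m), for 0.2 s.
2. the round-topped tile is held clear above the drawer, in the fingers (height (world z) of arch_tile above 0.12 m and contact force between arch_tile and the fingers above 1 N), for 0.2 s.
At the end, for the whole second after the job is handed in: Fingers hold the arched tile in the air at rest: its decorated face looks at the lens, square and upright within 10 degrees, its middle 120 to 180 mm ahead of the lens and within 20 mm of its axis sideways and in height. The other two tiles stand upright in their slots (within 14 degrees) (x of arch_face in the frame of lens between 0.12 and 0.18 m and y of arch_face in the frame of lens between -0.02 and 0.02 m and z of arch_face in the frame of lens between -0.02 and 0.02 m and angle between the x axis of arch_tile and the x axis of lens, either way round below 0.18 rad and x of lens in the frame of arch_tile below -0.08 m and angle between arch_tile's own z axis and vertical below 0.18 rad and linear speed of arch_tile below 0.02 m/s and angular speed of arch_tile below 0.2 rad/s and contact force between arch_tile and the fingers above 1 N and height (world z) of arch_tile above 0.1 m and height (world z) of each of square_tile, hex_tile below 0.05 m and angle between each of square_tile, hex_tile's own z axis and vertical below 0.25 rad); the arm keeps its last pose, push and grip.
It fails at once if the webcam is shifted by more than 10 mm (distance of lens from where it was at the start of the episode above 0.01 m).
It fails at once if the cup, saucer, book, notebook or plant pot is moved by more than 30 mm (distance of any of cup, saucer, paperback, notebook, succulent from where it was at the start of the episode above 0.03 m).
It also fails if it takes over 48 s, if anything falls off the work surface, if the arm or the gripper's body presses on something with over 40 N, if the wrist force passes 120 N, or if a joint passes its speed limit or range.

## Working session

There is one attempt and no reset: what is moved stays moved. The work goes in short steps, Python scripts to look and compute and a tool call to move; the robot and the scene stay as the last step left them, time stands still between calls to the robot, and variables do not carry over. Pictures are saved under pics/ and viewed, at most 10 in all, crops included, and the job is handed in when it is done.

Besides the shell and the picture viewer there is one more tool, called after "Request:" as name(argument=value, ...) on one line, values as JSON. play_rows: Moves the arm, as the interface text tells. Its arguments: {"type":"object","properties":{"dp":{"type":"array"},"rot":{"type":"array"},"fingers":{"type":"number"},"grip_force":{"type":"number"}},"required":["dp","rot"]}

```bash
mkdir -p pics
python3 - <<'E'
from rig import telemetry, optics, r
import cv2,numpy as np,pickle
for n in("side","top"):
    f=optics.grab_frame(n); pickle.dump(f,open(f"{n}0.pkl","wb"))
    cv2.imwrite(f"pics/{n}0.png",f["color"][:,:,::-1]); print(n,f["mtx"],f["R"],f["t"], -np.array(f["R"]).T@f["t"])
print(telemetry.sense())
E
```

```text
side [[513.17223768   0.         319.99179702]
 [  0.         513.17223768 245.21941641]
 [  0.           0.           1.        ]] [[ 9.97978458e-01 -6.35473476e-02 -8.55619760e-04]
 [-3.48169656e-02 -5.35420487e-01 -8.43867692e-01]
 [ 5.31674372e-02  8.42191568e-01 -5.36550637e-01]] [-611.34003334   93.0390246  1402.55501673] [  538.77326455 -1170.25404648   830.53134047]
top [[480.85957579   0.         318.38833119]
 [  0.         480.85957579 245.03113458]
 [  0.           0.           1.        ]] [[-0.01448635 -0.99989357  0.00173142]
 [-0.98557666  0.0139869  -0.16865054]
 [ 0.16860837 -0.00414958 -0.98567439]] [ -49.57743805  603.03707062 1201.56129484] [ 391.02777407  -53.02080669 1286.13655967]
{'clock': 0.1, 'qpos': array([ 1.27762052e+00,  3.53547860e-01,  1.63405840e+00, -2.42077194e-05,
        1.15519254e+00, -2.39200197e-03]), 'qvel': array([-0.00017386,  0.00055047, -0.00061255, -0.00108112,  0.00027168,
        0.00016905]), 'joint_efforts': array([ 2.85471906e-04, -6.06361914e+01, -3.42817461e+01,  7.94389348e-05,
        3.97781376e-03,  1.78574237e-05]), 'eef_pos': array([179.06999818, 598.35729277, 230.65671345]), 'tcp_rot': array([-3.14038645e+00,  1.92500052e-05,  2.85081864e+00]), 'contact_force': array([ 0.05240538, -0.63036982, -0.09887662]), 'wrist_torque': array([ 0.03925244, -0.01475155,  0.06444059]), 'grasp_force': 0.0, 'opening': 0.9923843610255946}
```

View pics/side0.png

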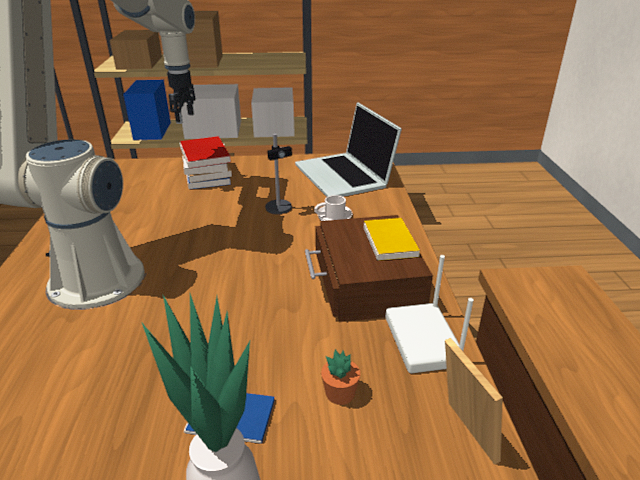

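View pics/top0.png

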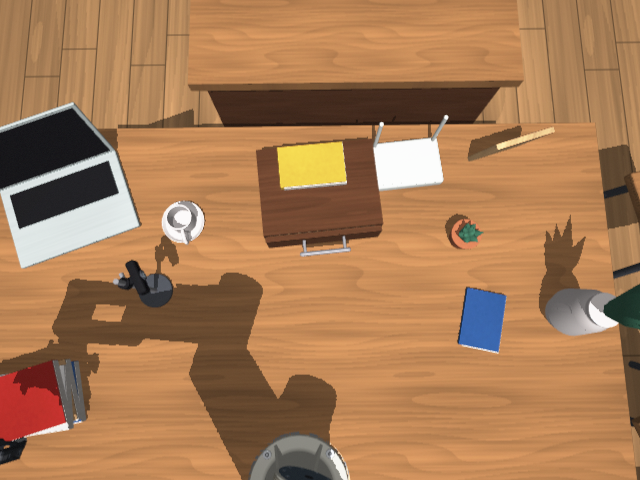

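The side and top views show the chest (top view about (320,190)), its handle at (326,248), and the webcam with its foot at (155,290) and head near (137,277). I'll zoom in on the webcam and the handle.

Run:
```python
import cv2,numpy as np,pickle
s=pickle.load(open("side0.pkl","rb"))["color"];t=pickle.load(open("top0.pkl","rb"))["color"]
c=lambda im,x,y,w,h:cv2.resize(im[y:y+h,x:x+w],(400,300),interpolation=cv2.INTER_CUBIC)
a=np.vstack([np.hstack([c(s,240,130,80,60),c(t,100,250,80,60)]),np.hstack([c(s,295,225,80,60),c(t,280,215,120,90)])])
cv2.imwrite("pics/z0.png",a[:,:,::-1])
```

```text
(no output)
```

View pics/z0.png

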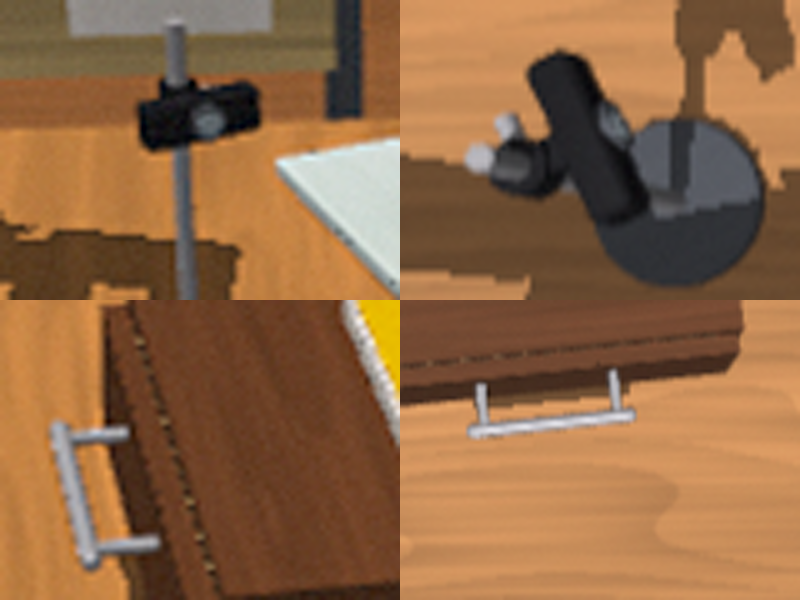

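Zoom: the lens is at side (281.6,154.2) and top (143,274.4). The post top is at side (275,134) and top (116,281.5). The handle ends are at side (307,251)/(313,277) and top (301,254.6)/(350,249.5). Next I'll triangulate these.

```bash
cat > h.py <<'E'
import numpy as np,cv2,pickle
def ray(f,p):
    R=np.array(f["R"]);t=np.array(f["t"]);d=R.T@np.linalg.inv(f["mtx"])@[p[0],p[1],1.];return -R.T@t,d/np.linalg.norm(d)
def tri(fs,ps,ft,pt):
    a,u=ray(fs,ps);b,v=ray(ft,pt);s=np.linalg.lstsq(np.c_[u,-v],b-a,rcond=None)[0]
    p,q=a+s[0]*u,b+s[1]*v;return (p+q)/2,np.linalg.norm(p-q)
def plane(f,p,z):
    o,d=ray(f,p);return o+d*(z-o[2])/d[2]
def proj(f,X):
    c=np.array(f["R"])@X+f["t"];c=np.array(f["mtx"])@c;return c[:2]/c[2]
E
python3 - <<'E'
from h import *
s=pickle.load(open("side0.pkl","rb"));t=pickle.load(open("top0.pkl","rb"))
np.set_printoptions(precision=1,suppress=True)
for n,a,b in[("lens",(281.6,154.2),(143,274.4)),("post",(275.2,134.4),(116,281.5)),("h1",(307,251),(301,254.6)),("h2",(313,276.6),(349.9,249.5))]:print(n,tri(s,a,t,b))
# foot ellipse
hsv=cv2.cvtColor(t["color"],cv2.COLOR_RGB2HSV);
m=((hsv[:,:,1]<110)&(hsv[:,:,2]<130)).astype(np.uint8);m[:, :139]=0;m[:,178:]=0;m[:270]=0;m[310:]=0
c=max(cv2.findContours(m,0,2)[0],key=cv2.contourArea);print("foot",cv2.minEnclosingCircle(c))
fp=plane(t,(100+(680-400)/5,250+203/5),12);print(fp)
# bar centre line handle in top at z=77
for p in((301,254.6),(349.9,249.5)):print("h plane",plane(t,p,77))
# chest top front line at z=115: dark/gap, side silhouettes
for p in((257.5,149),(374,139),(263.5,236),(382,226)):print("chest",plane(t,p,115))
for p in((128.5+0,264),(0,0)):pass
for a in ((532,60),(585,50),(600,222),(645,212)):print("head top",plane(t,(100+(a[0]-400)/5,250+a[1]/5),225))
E
```

```text
lens (array([513.9, 336.7, 211.6]), np.float64(0.6555953926553213))
post (array([494.9, 375.4, 262. ]), np.float64(2.907234248316757))
h1 (array([575.4, -13.4,  76.3]), np.float64(2.8475827333623926))
h2 (array([ 585.5, -137.9,   81. ]), np.float64(1.9514972962201813))
foot ((152.82608032226562, 286.15216064453125), 21.261661529541016)
[492.9 372.7  12. ]
h plane [573.8 -13.6  77. ]
h plane [ 585.2 -138.2   77. ]
chest [842.7  94.2 115. ]
chest [ 865.6 -204.8  115. ]
chest [616.   77.7 115. ]
chest [ 637.2 -216.9  115. ]
head top [540.3 370.  225. ]
head top [544.5 346.6 225. ]
head top [468.  336.3 225. ]
head top [472.1 316.7 225. ]
```

Request:
play_rows(dp=[[0,0,-0.5],[0,0,-1],[0,0,-1.5],[0,0,-2],[0,0,-2]], rot=[[0,0,1.15],[0,0,2.3],[0,0,3.45],[0,0,4.6],[0,0,5.75]], fingers=0.34)

```text
clock: 0.52
eef_pos: [179.7, 600.3, 315.3]
tcp_rot: [3.137, -0.003, 2.243]
contact_force: [0.0, 0.2, 0.6]
opening: 0.34
grasp_force: 0.0
```

Request:
play_rows(dp=[[0,0,0],[0,0,0],[0,0,0],[0,0,0],[0,0,0]], rot=[[0,0,1.15],[0,0,2.3],[0,0,3.45],[0,0,4.6],[0,0,5.75]])

```text
clock: 0.93
eef_pos: [179.1, 598.5, 310.8]
tcp_rot: [-3.141, 0.001, 1.641]
contact_force: [-0.1, -0.5, 0.6]
opening: 0.338
grasp_force: 0.0
```

```bash
cat >> h.py <<'E'
from scipy.spatial.transform import Rotation as Ro
def to(sn,P,yyaw):  # units to move TCP to P with tool y at yyaw deg, tool down
    R=Ro.from_euler("xyz",sn["tcp_rot"]);a=np.radians(yyaw)
    y=np.array([np.cos(a),np.sin(a),0]);z=np.array([0,0,-1.]);T=Ro.from_matrix(np.c_[np.cross(y,z),y,z])
    print("dp",np.round(R.inv().apply(np.array(P)-sn["eef_pos"])/40,2),"rot",np.round(np.degrees((R.inv()*T).as_rotvec())/6,2))
E
python3 - <<'E'
from h import *
from rig import telemetry
sn=telemetry.sense();print(sn["clock"],sn["eef_pos"],sn["tcp_rot"],sn["opening"],sn["qpos"])
to(sn,(579,-75,160),4.3)
s=pickle.load(open("side0.pkl","rb"))
a=plane(s,(268,155),211.6);b=plane(s,(292,151),211.6);print(a,b,np.degrees(np.arctan2(*(b-a)[1::-1])))
E
```

```text
0.9333 [179.14574177 598.52419586 310.8347786 ] [-3.14129777e+00  7.57234680e-04  1.64052939e+00] 0.3379002286180833 [1.27756577e+00 2.90707901e-01 1.54251004e+00 7.05532615e-06
 1.30918731e+00 1.20783099e+00]
dp [-17.49   8.8    3.78] rot [-0.    0.01 -0.05]
[472.07897207 333.21232635 211.6       ] [547.0840749  360.92095521 211.6       ] 20.275402077759434
```

Request:
play_rows(dp=[[-0.7,0.3,0],[-1.5,0.75,0],[-2.4,1.2,0],[-3.3,1.65,0],[-4.2,2.1,0]], rot=[[0,0,0],[0,0,0],[0,0,0],[0,0,0],[0,0,0]])

```text
clock: 1.35
eef_pos: [276.0, 435.8, 310.8]
tcp_rot: [-3.141, 0.001, 1.647]
contact_force: [1.1, 0.5, 0.1]
opening: 0.339
grasp_force: 0.0
```

Request:
play_rows(dp=[[-0.84,0.42,0],[-1.68,0.84,0],[-2.52,1.26,0],[-3.36,1.68,0],[-4.2,2.1,0]], rot=[[0,0,0],[0,0,0],[0,0,0],[0,0,0],[0,0,0]])

```text
clock: 1.77
eef_pos: [372.5, 274.6, 311.2]
tcp_rot: [-3.142, 0.0, 1.647]
contact_force: [1.8, 0.5, 0.2]
opening: 0.338
grasp_force: 0.0
```

Request:
play_rows(dp=[[-0.84,0.42,0],[-1.68,0.84,0],[-2.52,1.26,0],[-3.36,1.68,0],[-4.2,2.1,0]], rot=[[0,0,0],[0,0,0],[0,0,0],[0,0,0],[0,0,0]])

```text
clock: 2.18
eef_pos: [469.0, 113.4, 311.2]
tcp_rot: [-3.141, -0.0, 1.646]
contact_force: [1.0, 0.8, 0.1]
opening: 0.34
grasp_force: 0.0
```

Request:
play_rows(dp=[[-0.84,0.42,0.5],[-1.68,0.84,1.0],[-2.52,1.26,1.6],[-3.36,1.68,2.2],[-4.2,2.1,2.8]], rot=[[0,0,0],[0,0,0],[0,0,0],[0,0,0],[0,0,0]])

```text
clock: 2.6
eef_pos: [560.9, -40.1, 203.8]
tcp_rot: [3.142, -0.0, 1.646]
contact_force: [0.3, 0.1, 0.2]
opening: 0.337
grasp_force: 0.0
```

Run:
```python
from h import *
from rig import telemetry
sn=telemetry.sense();print(sn["clock"],sn["eef_pos"],sn["tcp_rot"],sn["opening"],sn["qpos"])
to(sn,(579,-75,60),4.3)
```

```text
2.6 [560.94355796 -40.07440211 203.76156955] [ 3.14157036e+00 -7.54950947e-05  1.64619109e+00] 0.33734337183567903 [-7.40346757e-02  2.85097742e-01  1.79655536e+00  8.93850856e-05
  1.05992875e+00 -1.49473141e-01]
dp [-0.9   0.38  3.59] rot [ 0. -0.  0.]
```

Request:
play_rows(dp=[[-0.3,0.12,0.4],[-0.6,0.25,0.9],[-0.9,0.38,1.5],[-0.9,0.38,2.0],[-0.9,0.38,2.0]], rot=[[0,0,0],[0,0,0],[0,0,0],[0,0,0],[0,0,0]])

```text
clock: 3.02
eef_pos: [575.7, -73.4, 120.7]
tcp_rot: [-3.135, -0.001, 1.645]
contact_force: [-2.4, 0.5, -0.0]
opening: 0.342
grasp_force: 0.0
```

Run:
```python
from h import *
from rig import telemetry,optics
sn=telemetry.sense();print(sn["clock"],sn["eef_pos"])
to(sn,(579,-75,60),4.3)
t=optics.grab_frame("top")["color"];s=optics.grab_frame("side")["color"]
c=lambda im,x,y,w,h:cv2.resize(im[y:y+h,x:x+w],(400,300),interpolation=cv2.INTER_CUBIC)
cv2.imwrite("pics/z1.png",np.hstack([c(s,275,215,80,60),c(t,280,215,80,60)])[:,:,::-1])
```

```text
3.0167 [575.70728029 -73.38675252 120.71980202]
dp [-0.05  0.09  1.52] rot [-0.06 -0.01 -0.  ]
```

View pics/z1.png

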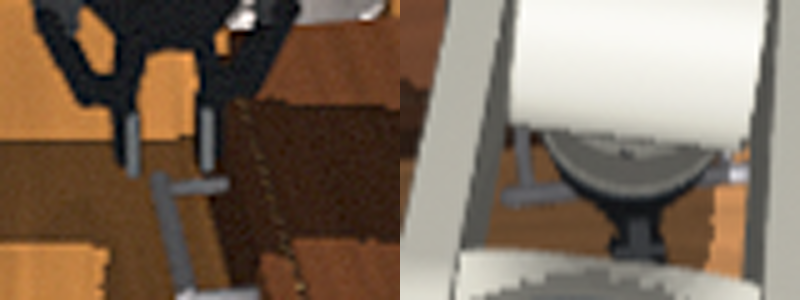

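The fingers straddle the bar in the side view: crop finger columns 131 and 207, bar at about 170. Next I descend and pinch.

Request:
play_rows(dp=[[0,0,0.4],[0,0,0.9],[0,0,1.3],[0,0,1.55],[0,0,1.55]], rot=[[0,0,0],[0,0,0],[0,0,0],[0,0,0],[0,0,0]])

```text
clock: 3.53
eef_pos: [577.8, -72.5, 62.4]
tcp_rot: [-3.14, -0.0, 1.647]
contact_force: [-1.3, -0.1, -0.0]
opening: 0.339
grasp_force: 0.0
```

Request:
play_rows(dp=[[0,0,0],[0,0,0],[0,0,0],[0,0,0],[0,0,0]], rot=[[0,0,0],[0,0,0],[0,0,0],[0,0,0],[0,0,0]], fingers=0, grip_force=30)

```text
clock: 3.95
eef_pos: [579.3, -73.0, 64.2]
tcp_rot: [3.14, 0.0, 1.647]
contact_force: [-0.6, 2.4, 7.4]
opening: 0.114
grasp_force: 29.9
```

Request:
play_rows(dp=[[0,-0.15,0],[0,-0.4,0],[0,-0.7,0],[0,-1.0,0],[0,-1.3,0]], rot=[[0,0,0],[0,0,0],[0,0,0],[0,0,0],[0,0,0]])

```text
clock: 4.37
eef_pos: [527.3, -77.7, 64.2]
tcp_rot: [3.138, 0.001, 1.647]
contact_force: [1.7, -3.3, 8.1]
opening: 0.114
grasp_force: 30.3
```

Request:
play_rows(dp=[[0,-0.3,0],[0,-0.6,0],[0,-0.9,0],[0,-1.2,0],[0,-1.5,0]], rot=[[0,0,0],[0,0,0],[0,0,0],[0,0,0],[0,0,0]])

```text
clock: 4.78
eef_pos: [467.8, -83.0, 64.2]
tcp_rot: [3.138, 0.003, 1.647]
contact_force: [2.6, -9.1, 6.6]
opening: 0.111
grasp_force: 30.1
```

Request:
play_rows(dp=[[0,-0.25,0],[0,-0.45,0],[0,-0.6,0],[0,-0.7,0],[0,-0.7,0]], rot=[[0,0,0],[0,0,0],[0,0,0],[0,0,0],[0,0,0]])

```text
clock: 5.2
eef_pos: [439.5, -85.6, 64.2]
tcp_rot: [3.138, 0.003, 1.648]
contact_force: [0.2, -11.8, 7.8]
opening: 0.112
grasp_force: 30.3
```

Request:
play_rows(dp=[[0,0,0],[0,0,0],[0,0,0],[0,0,0]], rot=[[0,0,0],[0,0,0],[0,0,0],[0,0,0]], fingers=0.3)

```text
clock: 5.53
eef_pos: [438.4, -83.5, 62.9]
tcp_rot: [-3.141, -0.0, 1.646]
contact_force: [-0.2, 0.1, -0.0]
opening: 0.296
grasp_force: 0.0
```

Request:
play_rows(dp=[[0,0,-0.5],[0,0,-1.2],[0,0,-2],[0,0,-2.8],[0,0,-3.6]], rot=[[0,0,0],[0,0,0],[0,0,0],[0,0,0],[0,0,0]])

```text
clock: 5.95
eef_pos: [438.1, -83.3, 208.2]
tcp_rot: [-3.141, -0.0, 1.647]
contact_force: [0.9, -0.3, 0.1]
opening: 0.301
grasp_force: 0.0
```

Request:
play_rows(dp=[[0,-0.6,0],[0,-1.4,-0.2],[0,-2.2,-0.4],[0,-3,-0.4],[0,-3,-0.4]], rot=[[0,0,0],[0,0,0],[0,0,0],[0,0,0],[0,0,0]])

```text
clock: 6.37
eef_pos: [313.6, -92.0, 222.2]
tcp_rot: [-3.138, -0.001, 1.646]
contact_force: [-0.1, 0.0, 0.1]
opening: 0.299
grasp_force: 0.0
```

Run:
```python
from h import *
from rig import telemetry,optics
sn=telemetry.sense();print(sn["clock"],sn["eef_pos"],sn["tcp_rot"],sn["opening"])
for n in("side","top"):pickle.dump(optics.grab_frame(n),open(n+"2.pkl","wb"))
t=pickle.load(open("top2.pkl","rb"))["color"];s=pickle.load(open("side2.pkl","rb"))["color"]
c=lambda im,x,y,w,h:cv2.resize(im[y:y+h,x:x+w],(400,600),interpolation=cv2.INTER_CUBIC)
cv2.imwrite("pics/z2.png",np.hstack([c(s,250,210,100,150),c(t,260,170,130,195)])[:,:,::-1])
```

```text
6.3667 [313.61918773 -91.99590624 222.16421746] [-3.13790927e+00 -8.92205223e-04  1.64645173e+00] 0.2988254579881199
```

View pics/z2.png

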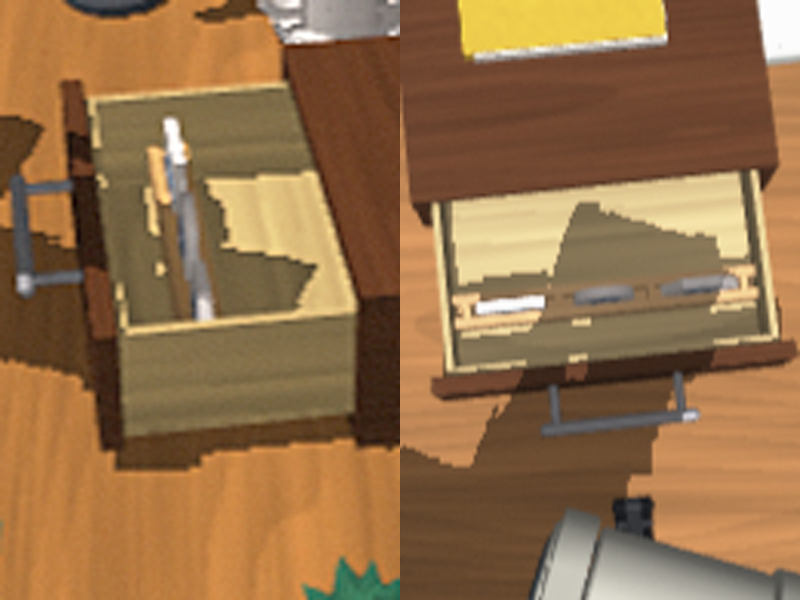

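The drawer is open. In the top crop the left tile has a flat, bright top 57 mm wide, so it is the square. The middle one is about 50 mm wide and tapered, so it is the arch (crop (603,295)). The right one is about 65 mm wide, so it is the hex.

Run:
```python
from h import *
from rig import telemetry
np.set_printoptions(precision=1,suppress=True)
t=pickle.load(open("top2.pkl","rb"));s=pickle.load(open("side2.pkl","rb"))
T=lambda a,b:(260+(a-400)/3.0769,170+b/3.0769)
print("arch",plane(t,T(603,293),88),"w",plane(t,T(575,297),75),plane(t,T(635,290),75))
print("sq",plane(t,T(510,304),88),"hex",plane(t,T(700,283),75))
h1=plane(t,T(545,430),77);h2=plane(t,T(695,414),77);m=(h1+h2)/2
print(h1,h2,np.linalg.norm(h1-h2),m,np.degrees(np.arctan2(h1[1]-h2[1],h1[0]-h2[0]))-90)
for yaw in(4.3,5.1):print(m+106*np.array([np.cos(np.radians(yaw)),np.sin(np.radians(yaw)),0]))
for p in((603,293),):
  print([proj(s,np.array([x,-76,92.])) for x in(540,548)])
to(telemetry.sense(),(545,-74.5,170),5.0)
```

```text
arch [544.3 -76.4  88. ] w [543.  -53.5  75. ] [ 548.1 -103.1   75. ]
sq [536.3  -0.5  88. ] hex [ 553.1 -156.8   75. ]
[434.5 -27.7  77. ] [ 445.7 -149.6   77. ] 122.42806371056867 [440.1 -88.6  77. ] 5.214537408237604
[545.8 -80.7  77. ]
[545.7 -79.2  77. ]
[array([293.6, 259.7]), array([296.8, 259.6])]
dp [0.  5.7 1.3] rot [ 0.   0.  -0.1]
```

Request:
play_rows(dp=[[0.02,0.6,0],[0.04,1.4,0],[0.06,2.3,0],[0.08,3.2,0],[0.1,4.1,0.4]], rot=[[0,0,0],[0,0,-0.1],[0,0,-0.1],[0,0,-0.1],[0,0,-0.1]], fingers=0.34)

```text
clock: 6.88
eef_pos: [487.0, -76.0, 208.5]
tcp_rot: [3.137, 0.001, 1.657]
contact_force: [0.3, -0.7, 1.1]
opening: 0.337
grasp_force: 0.0
```

Request:
play_rows(dp=[[0,0.7,0.2],[0,1.2,0.5],[0,1.6,0.9],[0,1.6,0.9],[0,1.6,0.9]], rot=[[0,0,0],[0,0,0],[0,0,0],[0,0,0],[0,0,0]])

```text
clock: 7.3
eef_pos: [546.2, -70.3, 169.3]
tcp_rot: [-3.139, -0.001, 1.658]
contact_force: [-0.7, 0.0, 0.2]
opening: 0.342
grasp_force: 0.0
```

Run:
```python
from h import *
from rig import telemetry,optics
sn=telemetry.sense();print(sn["clock"],sn["eef_pos"])
to(sn,(545,-78,62),5.1)
s=optics.grab_frame("side")["color"];
cv2.imwrite("pics/z3.png",cv2.resize(s[190:300,260:390],(780,660))[:600,:,::-1])
```

```text
7.3 [546.23066376 -70.26435033 169.30689714]
dp [-0.19 -0.04  2.68] rot [-0.03 -0.01 -0.02]
```

View pics/z3.png

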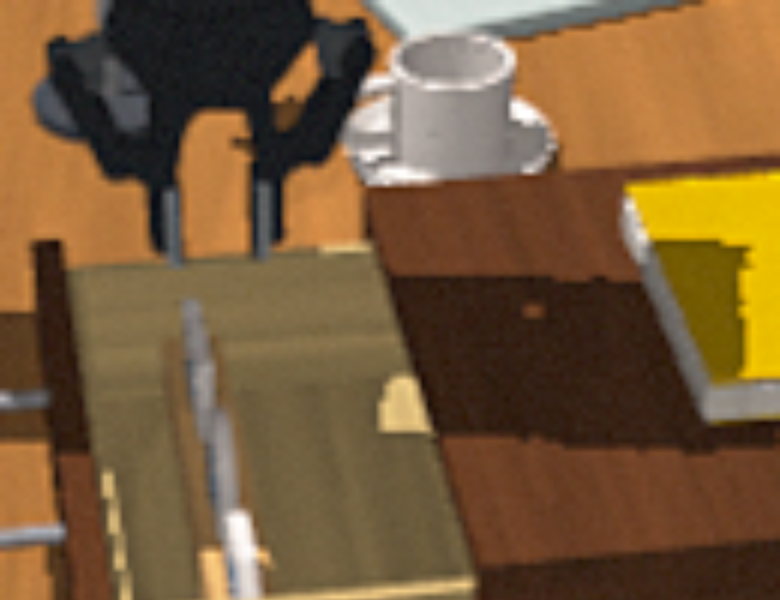

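Side crop: the fingers' mid column is about 217 and the arch top is at about (218,412), so they are aligned. The drawer and the tiles are undisturbed. Next I descend and grip.

Request:
play_rows(dp=[[-0.1,-0.02,0.3],[-0.19,-0.02,0.8],[-0.19,-0.02,1.3],[-0.19,-0.02,1.8],[-0.19,-0.02,2.2]], rot=[[0,0,0],[0,0,0],[0,0,0],[0,0,0],[0,0,0]])

```text
clock: 7.77
eef_pos: [545.0, -78.9, 82.0]
tcp_rot: [3.141, 0.0, 1.657]
contact_force: [-0.7, -0.1, -0.3]
opening: 0.341
grasp_force: 0.0
```

Request:
play_rows(dp=[[0,0,0.25],[0,0,0.45],[0,0,0.45],[0,0,0.45]], rot=[[0,0,0],[0,0,0],[0,0,0],[0,0,0]])

```text
clock: 8.1
eef_pos: [546.1, -78.6, 65.3]
tcp_rot: [3.141, 0.0, 1.657]
contact_force: [0.5, 1.0, 0.1]
opening: 0.34
grasp_force: 0.0
```

Request:
play_rows(dp=[[0,0,0],[0,0,0],[0,0,0],[0,0,0],[0,0,0]], rot=[[0,0,0],[0,0,0],[0,0,0],[0,0,0],[0,0,0]], fingers=0, grip_force=30)

```text
clock: 8.52
eef_pos: [546.7, -78.5, 65.8]
tcp_rot: [3.14, 0.0, 1.657]
contact_force: [-0.8, 0.0, 6.6]
opening: 0.087
grasp_force: 34.8
```

Request:
play_rows(dp=[[0,0,-0.1],[0,0,-0.3],[0,0,-0.6],[0,0,-1.0],[0,0,-1.5]], rot=[[0,0,0],[0,0,0],[0,0,0],[0,0,0],[0,0,0]])

```text
clock: 8.93
eef_pos: [545.4, -78.3, 125.7]
tcp_rot: [-3.14, -0.0, 1.657]
contact_force: [0.4, 0.3, -0.8]
opening: 0.087
grasp_force: 33.8
```

Request:
play_rows(dp=[[0,0,-0.6],[0,0,-1.2],[0,0,-1.8],[0,0,-2.3],[0,0,-2.5]], rot=[[0,0,0],[0,0,0],[0,0,0],[0,0,0],[0,0,0]])

```text
clock: 9.35
eef_pos: [547.4, -78.6, 229.0]
tcp_rot: [3.137, 0.001, 1.657]
contact_force: [0.5, 0.5, 0.3]
opening: 0.086
grasp_force: 33.8
```

Request:
play_rows(dp=[[0,0,0],[0,0,0],[0,0,0],[0,0,0]], rot=[[0,0,0],[0,0,0],[0,0,0],[0,0,0]])

```text
clock: 9.68
eef_pos: [545.1, -78.3, 223.5]
tcp_rot: [-3.139, -0.001, 1.657]
contact_force: [-0.7, -0.5, -0.6]
opening: 0.09
grasp_force: 33.8
```

Run:
```python
from h import *
from rig import telemetry,optics
sn=telemetry.sense();print(sn["clock"],sn["eef_pos"],sn["opening"],sn["qpos"])
to(sn,(576,201,215),-66)
f=optics.grab_frame("side");pickle.dump(f,open("side4.pkl","wb"));s=f["color"]
cv2.imwrite("pics/z4.png",cv2.resize(s[180:300,260:400],(700,600),interpolation=cv2.INTER_CUBIC)[:,:,::-1])
```

```text
9.6833 [545.12122607 -78.31448232 223.50952329] 0.09000286640479138 [-1.45398083e-01  2.47352419e-01  1.79969158e+00 -2.46639428e-05
  1.09703539e+00 -2.31569956e-01]
dp [6.89 1.37 0.21] rot [-2.000e-02  1.000e-02  1.182e+01]
```

View pics/z4.png

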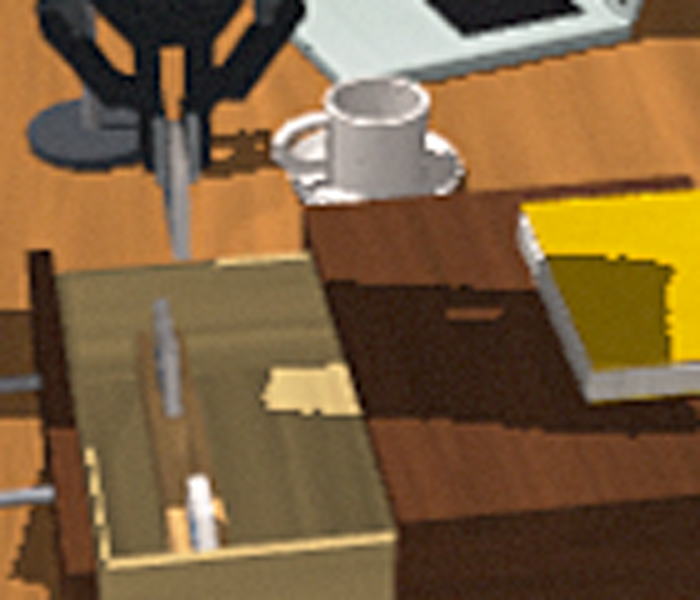

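The arch tile is held at crop (175,120–260), and the square (200,510) and hex (165,355) are still standing in their slots. Next I turn it to face the webcam.

Request:
play_rows(dp=[[0,0,0],[0,0,0],[0,0,0],[0,0,0],[0,0,0]], rot=[[0,0,0.5],[0,0,1.3],[0,0,2.1],[0,0,3.0],[0,0,3.9]])

```text
clock: 10.15
eef_pos: [545.5, -78.4, 223.9]
tcp_rot: [-3.14, 0.0, 1.244]
contact_force: [-0.6, -0.1, -0.8]
opening: 0.087
grasp_force: 33.7
```

Request:
play_rows(dp=[[0,0,0],[0,0,0],[0,0,0],[0,0,0],[0,0,0]], rot=[[0,0,0.8],[0,0,1.6],[0,0,2.4],[0,0,3.2],[0,0,4.0]])

```text
clock: 10.57
eef_pos: [545.5, -78.4, 223.9]
tcp_rot: [-3.14, 0.001, 0.826]
contact_force: [0.5, -0.1, -1.4]
opening: 0.086
grasp_force: 33.7
```

Request:
play_rows(dp=[[0,0,0],[0,0,0],[0,0,0],[0,0,0],[0,0,0]], rot=[[0,0,0.8],[0,0,1.6],[0,0,2.4],[0,0,3.2],[0,0,3.76]])

```text
clock: 10.98
eef_pos: [545.5, -78.4, 223.9]
tcp_rot: [-3.141, 0.001, 0.431]
contact_force: [0.1, -0.6, -0.5]
opening: 0.087
grasp_force: 33.7
```

Run:
```python
from h import *
from rig import telemetry,optics
sn=telemetry.sense();print(sn["clock"],sn["eef_pos"],sn["opening"],sn["tcp_rot"],sn["qpos"])
to(sn,(579,196,215.4),-65)
```

```text
10.9833 [545.53559038 -78.36123322 223.91061505] 0.08701417485293132 [-3.14060673e+00  1.46684356e-03  4.31484623e-01] [-1.45403099e-01  2.47196014e-01  1.79892733e+00  2.95784669e-05
  1.09723651e+00  9.93895815e-01]
dp [ 3.63 -5.88  0.21] rot [-0.01  0.01 -0.05]
```

Request:
play_rows(dp=[[0.1,-0.2,0],[0.4,-0.6,0],[0.7,-1.15,0],[1.05,-1.7,0],[1.4,-2.3,0]], rot=[[0,0,0],[0,0,0],[0,0,0],[0,0,0],[0,0,0]])

```text
clock: 11.4
eef_pos: [557.6, 29.9, 224.3]
tcp_rot: [-3.141, 0.001, 0.438]
contact_force: [0.2, 0.3, 0.2]
opening: 0.087
grasp_force: 33.7
```

Request:
play_rows(dp=[[0.4,-0.6,0],[0.75,-1.2,0],[1.1,-1.8,0.1],[1.5,-2.4,0.2],[1.8,-2.9,0.2]], rot=[[0,0,0],[0,0,0],[0,0,0],[0,0,0],[0,0,0]])

```text
clock: 11.82
eef_pos: [573.4, 166.6, 215.5]
tcp_rot: [-3.141, 0.002, 0.439]
contact_force: [-0.2, -0.1, -0.8]
opening: 0.087
grasp_force: 33.7
```

Request:
play_rows(dp=[[0.2,-0.3,0],[0.35,-0.55,0],[0.43,-0.68,0],[0.43,-0.68,0],[0.43,-0.68,0]], rot=[[0,0,0],[0,0,0],[0,0,0],[0,0,0],[0,0,0]])

```text
clock: 12.23
eef_pos: [578.2, 195.5, 216.8]
tcp_rot: [3.141, 0.0, 0.436]
contact_force: [0.0, 0.5, -0.1]
opening: 0.084
grasp_force: 33.7
```

Request:
play_rows(dp=[[0,0,0],[0,0,0],[0,0,0]], rot=[[0,0,0],[0,0,0],[0,0,0]])

```text
clock: 12.48
eef_pos: [578.3, 195.2, 217.1]
tcp_rot: [3.141, -0.0, 0.435]
contact_force: [-0.0, 0.3, -0.5]
opening: 0.084
grasp_force: 33.7
```

Run:
```python
from h import *
from rig import telemetry,optics
sn=telemetry.sense();print(sn["clock"],sn["eef_pos"],sn["opening"],sn["tcp_rot"],sn["grasp_force"])
to(sn,(579,196,215.4),-65)
for n in("side","top"):pickle.dump(optics.grab_frame(n),open(n+"5.pkl","wb"))
s=pickle.load(open("side5.pkl","rb"));t=pickle.load(open("top5.pkl","rb"))
c=lambda im,x,y,w,h:cv2.resize(im[y:y+h,x:x+w],(400,600),interpolation=cv2.INTER_CUBIC)
cv2.imwrite("pics/z5.png",np.hstack([c(s["color"],256,120,80,120),c(t["color"],120,215,120,180)])[:,:,::-1])
for P in((579,196,241),(579,196,181)):print(proj(s,np.array(P)),proj(t,np.array(P)))
```

```text
12.4833 [578.34150066 195.22593837 217.08066887] 0.08356436966261645 [ 3.14148197e+00 -6.21668166e-05  4.35001586e-01] 33.71425151824951
dp [ 0.02 -0.01  0.04] rot [ 0.   -0.   -0.01]
[303.86342803 162.97962385] [203.46751551 242.53117323]
[304.2268255  182.05019838] [209.49137799 247.0078147 ]
```

View pics/z5.png

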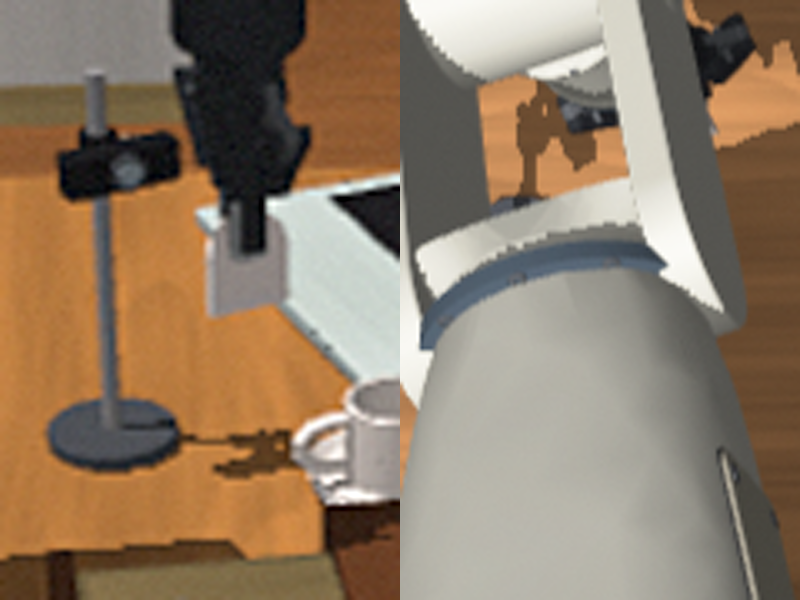

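The side view shows the tile upright. Its bottom edge is centred at (305,181.5), against (304,182) predicted, and it lies parallel to the webcam head. The webcam hasn't moved, so I'm handing in.

```bash
python3 -c "
from rig import r
print(r.sign_off())"
```

```text
the job is handed in; nothing more can be done
None
```

I handed the job in with the gripper holding the round-topped tile upright about 15 cm in front of the webcam lens, decorated face towards it; sign-off returned no verdict. The drawer is open about 14 cm, and the other two tiles were standing in their slots when last seen, just after the lift.

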